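# Take the die slide out of the embossing press

## Task

Press the keeper's pedal down so that its arm swings up clear of the die slide, then draw the slide straight out of the press's channel by its upright tab, keeping it level and not forcing it if it binds. Lay it gently on the plywood board, wholly on it, flat with the brass die upwards, leave the keeper up, and do not disturb the jar, the nail tub or the hammer.

Things in the scene. Friction and masses are not known exactly. Their poses are not given: they have to be found in the camera images.
- press: Grey bench embossing press, fixed on the bench. Origin at bench level under its middle, z up; its -x axis is the way the slide comes out. Base x -85 to 160, y -70 to 70, 30 mm high. Column x 90 to 150, y -35 to 35 carries the head; a ram hangs from the head, x -40 to 20, down to 90 mm. Unused hand lever on the +y side, x 60 to 206, top 266 mm.
- mouth (a point): Middle of the open end of the press's steel channel (press x -80, 40 mm above the bench; axes as the press). The channel runs from here 135 mm to press +x: floor 30 mm above the bench, 52 mm wide, 21.5 mm high under two lips that leave a 34 mm slot; outside 84 mm wide, lip tops 59.5 mm above the bench.
- head_nose (a point): Lower front edge of the press head, mid-width, 150 mm above the bench, at press x -125. The head reaches from here 275 mm to press +x, 70 mm wide and 70 mm high (top 220 mm). It overhangs the tab, so take the tab with the tool tilted about 40 degrees, its body leaning away to press -x.
- keeper (a joint): Keeper hinge, rad: 0 = closed (arm across the front of the slide, blocking it); grows as the arm lifts; stop at 1.2 (fully up). Axis along press x, through press x -93, y -85, z 50 mm. Steel arm from the axis to press +y, 72 mm long, 18 high, 10 thick. Friction about 0.12 N m: it stays where it is left.
- keeper_pedal (a point): Middle of the keeper's pedal: a steel bar 16 mm thick, 56 mm long, parallel to press x, 65 mm from the hinge axis on the side away from the slide; keeper closed, it is at press x -109, y -137, z 89 mm, 0.65 rad above level. Pushed down (about 3 N) it sinks 73 mm along an arc, to 0.55 rad below level at the stop (centre 16 mm above the bench).
- slide_tab (a point): Grasp point in the upright tab of the loose aluminium die slide (0.2 to 0.34 kg). Axes: x along the slide from tab to back, y across, z up. The tab is a plate 32 mm long (x), 12 thick (y), 56 high from the slide's underside, joined by a neck 24 mm long, 16 wide. The point is 36 mm above the underside, 105 mm in front (-x) of the body's middle.
- slide_center (a point): Middle of the slide's 130 x 50 x 20 mm body, 10 mm above its underside; axes as slide_tab. On its top a brass die 60 x 26 mm stands 6 mm proud. Fully clear of the channel when it has been drawn about 135 mm.
- slide_back (a point): Middle of the back end of the slide (the end deep in the press), 10 mm above its underside, 65 mm behind slide_center.
- slide_front (a point): Front end of the slide (outer edge of the tab), 10 mm above its underside, 121 mm in front of slide_center. Overall length front to back 186 mm.
- board: Pale plywood board 280 (x) x 200 (y) x 12 mm, fixed flat on the bench; origin at the middle of its underside, top 12 mm above the bench.
- jar: Amber jar with a red lid, 72 mm diameter, 110 mm tall, loose; origin at the middle of its underside. Leave alone.
- nail_tub: Round wooden tub of nails, 110 mm diameter, 45 mm tall, loose; origin at the middle of its underside. Leave alone.
- hammer: Hammer lying on the bench, loose, origin at its underside, handle to its -x. Leave alone.
There are look-alikes about, which are no part of the job. Of the things shaped like the part that bears slide_tab, the aluminium one is meant.

How it is judged (in metres and radians):
On the way, in this order (a step that is already met when the one before it is completed fails the run):
1. the keeper is swung up while the slide is still home in the channel (value of joint keeper above 0.9 rad and x of slide_back in the frame of press above 0.03 m), for 0.2 s.
2. the slide is drawn right out of the channel's mouth, still level (x of slide_back in the frame of press below -0.082 m and angle between slide_center's own z axis and vertical below 0.3 rad), for 0.1 s.
At the end, for the whole second after the job is handed in: The slide lies at rest flat on the board (within 0.06 rad, die up), both its ends within the board's edges, and the keeper is still up (over 0.8 rad) (value of joint keeper above 0.8 rad and x of slide_back in the frame of board between -0.14 and 0.14 m and y of slide_back in the frame of board between -0.1 and 0.1 m and x of slide_front in the frame of board between -0.14 and 0.14 m and y of slide_front in the frame of board between -0.1 and 0.1 m and height (world z) of slide_center between 0.018 and 0.026 m and angle between slide_center's own z axis and vertical below 0.06 rad and linear speed of slide below 0.02 m/s); the robot touches nothing.
It fails at once if the slide is tipped out of level by more than 0.35 rad (20 degrees) (angle between slide_center's own z axis and vertical above 0.35 rad).
It fails at once if the slide is cocked out of level by more than 0.08 rad with over 30 mm of it still in the channel (angle between slide_center's own z axis and vertical above 0.08 rad and x of slide_back in the frame of press above -0.05 m).
It fails at once if the slide is forced in its channel (over 45 N against the press) (contact force between slide and press above 45 N).
It fails at once if the slide is dropped or banged on the board (over 60 N) (contact force between slide and board above 60 N).
It fails at once if the jar, nail tub or hammer is moved more than 30 mm (distance of any of jar, nail_tub, hammer from where it was at the start of the episode above 0.03 m).
It also fails if it takes over 64 s, if anything falls off the work surface, if the arm or the gripper's body presses on something with over 40 N, if the wrist force passes 120 N, or if a joint passes its speed limit or range.

## Robot

A 7-joint arm with a two-finger parallel gripper is mounted at the origin on the work surface. World frame = base frame: x ahead of the robot, y to its left, z up, the work surface at z = 0. Lengths are in mm, angles in rad, forces in N, time in s.
With the tool pointing down it reaches from about 400 to 875 mm from the base axis. Payload 4.4 kg.
Tool frame: the origin (TCP) lies at the very end of the fingers, on their centre line; the grasp point (between the pads) lies 19 mm behind it (ctrl.grip_point_offset is the distance from the TCP to the grasp point, in mm); z points along the fingers, y is the line along which they close (so a half turn about z gives the same grasp; the last joint's range is limited). The gripper opens to 85 mm and grips with 20 to 120 N. Pads are 22 mm wide; open, the fingers measure 114 mm over their backs; the gripper's body (76 mm by 85 mm) begins 54 mm behind the grasp point. The pads swing forward as they close: fully open they stand 13 mm farther back than shut.
Start: joints at [1.151, 0.628, 0.038, 1.517, -0.027, 0.996, -0.02], TCP at [225.23, -609.745, 231.313] pointing down, gripper open.
Joint ranges: [-3.06, 3.06], [-0.37, 2.12], [-1.25, 1.32], [0.18, 2.47], [-1.1, 4.24], [0.23, 1.98], [-2.94, 2.94]. Speed limits (rad/s): [2.57, 2.57, 3.14, 3.14, 3.14, 3.14, 3.14].

## Interface

Orientations are given as [roll, pitch, yaw] about the fixed x, y, z axes, in that order (R = Rz(yaw) Ry(pitch) Rx(roll)).
In Python, from cell import ctrl gives the robot as it stands.
- The arm moves only by the tool jog_arm, never from a script. Its argument "increments" is one flat list of numbers, 7 for each row, row after row: the finger opening in cm, from 0 to 8.54, then the shift along the tool's x, y, z in cm, then the turn, a rotation vector about the tool's x, y, z in degrees. In form: [fingers, x, y, z, rx, ry, rz, fingers, x, y, z, rx, ry, rz, ...]. A call has 1 to 20 rows; each row is the pose to reach, as a shift and turn from the pose commanded when the call began, along the tool's axes at that moment; what a row does not reach only later rows make up. A row lasts 1/10 s, in which the tool goes at most 50 mm and 8.59 degrees, less where a joint would pass 70% of its speed; a pose out of reach is approached as far as the arm can. A call with a gripper value outside its range is refused whole. The fingers move at their own pace and stop on an object; the grip force is fixed at half the most. Time passes only in rows, so rows that repeat a pose let the fingers close. It gives the time, the measured TCP pose, the force, the opening and the grip force at its end, in the units of the state.
- ctrl.read_state(): the state, without advancing time (a new reading comes with each control period).
- ctrl.get_image(name): name is "side" or "top"; returns the picture (400x640x3 uint8, red, green, blue); there is no depth.
- ctrl.camera_params(name): a dict with "fx", "fy", "cx", "cy" (pixels), "extrinsics" (4x4, takes a point from world to camera coordinates). Camera axes: x right, y down, z forward; pixel columns grow to the right and rows downward; lengths in mm; the calibration is good to about 2 mm. A picture is of the moment at which its call begins. camera_params takes no time and is no camera call.
- ctrl.finish_job(): hands the job in; it is judged then, once.
The state is a dict: "clock": time; "qpos": joint angles; "qd": joint speeds; "tau": joint torques, N m; "eef_pos": TCP position; "tool_rot": TCP orientation; "force": force on the tool from outside, world axes, zero at the start; "torque": the same for the moment, N m; "width": finger opening in mm; "gripper_force": force on a finger pad.
Only numpy, scipy, OpenCV 4.12 (cv2) and the standard library are available. Lean on these libraries where they do the work, as an engineer would, in place of code of your own. Each camera call takes 0.05 s, during which the arm holds its last target. There are 200 camera calls.

## Working session

There is one attempt and no reset: what is moved stays moved. The work goes in short steps, Python scripts to look and compute and a tool call to move; the robot and the scene stay as the last step left them, time stands still between calls to the robot, and variables do not carry over. Pictures are saved under pics/ and viewed, at most 10 in all, crops included, and the job is handed in when it is done.

Besides the shell and the picture viewer there is one more tool, called after "Call:" as name(argument=value, ...) on one line, values as JSON. jog_arm: Moves the arm, as the interface text tells. Its arguments: {"type":"object","properties":{"increments":{"type":"array","items":{"type":"number"}}},"required":["increments"]}

```bash
mkdir -p pics; ls; python3 - <<'E'
from cell import ctrl
import cv2
for n in("top","side"):
    cv2.imwrite(f"pics/{n}0.png",ctrl.get_image(n)[:,:,::-1]); p=ctrl.camera_params(n); print(n,p)
s=ctrl.read_state();print(s)
E
```

```text
pics
top {'fx': 366.5323572243317, 'fy': 366.5323572243317, 'cx': 316.2751575514069, 'cy': 201.0742186855042, 'extrinsics': array([[ 1.63325752e-02, -9.99864691e-01, -1.96142139e-03,
        -8.87793122e+01],
       [-9.81117176e-01, -1.56481641e-02, -1.92780241e-01,
         5.21391760e+02],
       [ 1.92723463e-01,  5.07298199e-03, -9.81239997e-01,
         1.07155569e+03],
       [ 0.00000000e+00,  0.00000000e+00,  0.00000000e+00,
         1.00000000e+00]])}
side {'fx': 460.5708630192752, 'fy': 460.5708630192752, 'cx': 317.0184219562846, 'cy': 201.79445749667184, 'extrinsics': array([[-7.56221715e-01, -6.54141417e-01, -1.50905301e-02,
         3.37682407e+02],
       [-3.82599273e-01,  4.60778901e-01, -8.00812463e-01,
         3.21270108e+02],
       [ 5.30797997e-01, -5.99818149e-01, -5.98725041e-01,
         1.02114141e+03],
       [ 0.00000000e+00,  0.00000000e+00,  0.00000000e+00,
         1.00000000e+00]])}
{'clock': 0.1, 'qpos': array([ 1.15123289,  0.62926285,  0.03840603,  1.51825931, -0.02699404,
        0.99632704, -0.01999796]), 'qd': array([ 0.00120142, -0.00040482,  0.00112488, -0.00321779, -0.00068052,
        0.00145208, -0.00034916]), 'tau': array([ 4.13586458e-03, -5.64524066e+01,  1.23097077e+00, -1.93969899e+01,
        1.14084111e-02,  5.40619396e-03,  3.39804626e-05]), 'eef_pos': array([ 225.03198237, -609.19989067,  230.47716238]), 'tool_rot': array([-3.13985272e+00,  3.78903157e-07,  3.53800246e-01]), 'force': array([-0.32210854, -0.19881029, -1.14772513]), 'torque': array([-0.02951857, -0.04242747,  0.00686362]), 'gripper_force': 0.0, 'width': 85.32058673100386}
```

View pics/top0.png

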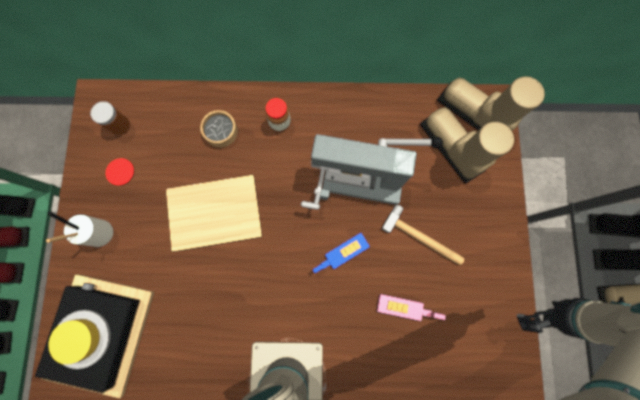

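View pics/side0.png

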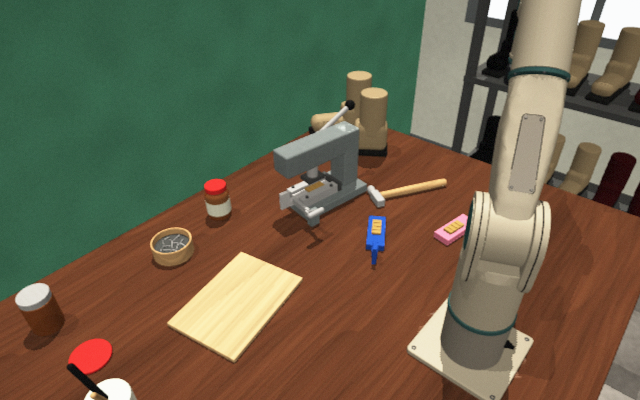

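The top view shows the press at about (360,170) with its mouth facing left (world +y), the pedal near (311,205), the board centre at about (213,212), the tub at (218,128), the jar at (278,113) and the hammer at (420,235). I'll enlarge the press and board next.

```bash
python3 - <<'E'
import cv2,numpy as np
t=cv2.imread("pics/top0.png");s=cv2.imread("pics/side0.png")
a=cv2.resize(t[120:220,290:450],(800,500),interpolation=cv2.INTER_CUBIC)
b=cv2.resize(s[90:240,260:460],(800,600),interpolation=cv2.INTER_CUBIC)
cv2.imwrite("pics/a.png",a);cv2.imwrite("pics/b.png",b)
E
```

```text
(no output)
```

View pics/a.png

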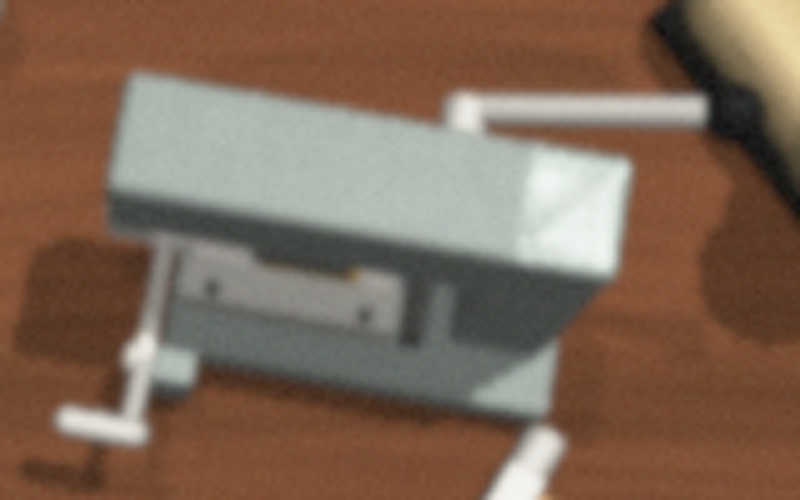

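View pics/b.png

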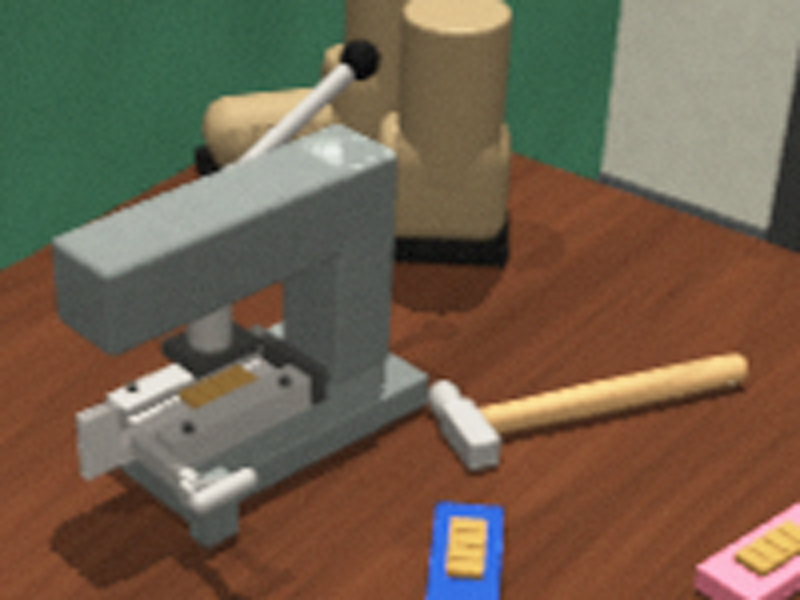

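Both crops show the press clearly. In the top crop the head-top corners are at (135,73), (108,190), (632,160) and (612,278), and the pedal spans (60,418) to (145,432). In the side crop they are at (55,240), (108,275), (395,152) and (340,125), and the tab's outer edge is at about (78,415). I'll fit poses to these.

```bash
cat > h.py <<'E'
import numpy as np
from scipy.optimize import least_squares
from scipy.spatial.transform import Rotation as R
from cell import ctrl
C={n:ctrl.camera_params(n) for n in("top","side")}
def proj(n,P):
    c=C[n];q=c["extrinsics"][:3,:3]@np.asarray(P,float)+c["extrinsics"][:3,3]
    return np.array([c["fx"]*q[0]/q[2]+c["cx"],c["fy"]*q[1]/q[2]+c["cy"]])
def ray(n,uv,z):
    c=C[n];E=c["extrinsics"];d=E[:3,:3].T@[(uv[0]-c["cx"])/c["fx"],(uv[1]-c["cy"])/c["fy"],1];o=-E[:3,:3].T@E[:3,3]
    return o+d*(z-o[2])/d[2]
def tw(p,P): # p=(x,y,yaw)
    c,s=np.cos(p[2]),np.sin(p[2]);return np.array([p[0]+c*P[0]-s*P[1],p[1]+s*P[0]+c*P[1],P[2]])
def fit(obs,p0):
    f=lambda p:np.concatenate([proj(n,tw(p,P))-uv for n,P,uv in obs])
    r=least_squares(f,p0,x_scale=[10,10,.05],loss="soft_l1");return r.x,np.round(f(r.x).reshape(-1,2),1)
E
python3 - <<'E'
from h import *
T=lambda u,v:np.array([290+(u+.5)/5-.5,120+(v+.5)/5-.5]);S=lambda u,v:np.array([260+(u+.5)/4-.5,90+(v+.5)/4-.5])
o=[("top",(-125,35,220),T(135,73)),("top",(-125,-35,220),T(108,190)),("top",(150,35,220),T(632,160)),("top",(150,-35,220),T(612,278)),("top",(-109,-137,89),T(102,424)),
("side",(-125,35,220),S(55,240)),("side",(-125,-35,220),S(108,275)),("side",(-125,-35,150),S(115,352)),("side",(150,-35,220),S(395,152)),("side",(150,35,220),S(340,125)),("side",(160,-70,30),S(430,380)),("side",(-109,-137,89),S(224,487))]
p,r=fit(o,[600,-150,-1.6]);print("press",p.round(3));print(r.tolist())
for n,P in dict(pedal=(-109,-137,89),tab=(-115,0,66),mouth=(-80,0,40)).items():print(n,tw(p,P).round(1))
for x in(-131,-121):
  for y in(6,-6): print(x,y,"tab top px in crop",((proj("side",tw(p,(x,y,86)))-[260,90])*4).round(0))
b=[("top",(x,y,12),np.array(q,float)) for (x,y),q in zip([(140,100),(140,-100),(-140,-100),(-140,100)],[(166,189),(173,249),(261,237),(254,176)])]
b+=[("side",(x,y,12),np.array(q,float)) for (x,y),q in zip([(140,100),(140,-100),(-140,-100),(-140,100)],[(171,321),(234,354),(302,284),(240,253)])]
for y0 in(1.5,-1.6):
  pb,rb=fit(b,[500,150,y0]);print("board",pb.round(3));print(rb.tolist())
print("jar",ray("top",(277,107),110).round(),"tub",ray("top",(218,128),45).round(),"hamhead",ray("top",(393,220),25).round())
E
```

```text
press [ 620.142 -193.17    -1.741]
[[-1.2, -1.1], [-0.7, -0.0], [1.0, -0.5], [1.4, 0.9], [0.1, 0.5], [-1.6, -0.7], [-0.1, 0.5], [-0.4, 2.6], [1.7, -0.1], [-0.1, -1.3], [0.4, -1.3], [0.1, 0.7]]
pedal [503.6 -62.5  89. ]
tab [639.6 -79.8  66. ]
mouth [ 633.7 -114.3   40. ]
-131 6 tab top px in crop [ 77. 412.]
-131 -6 tab top px in crop [ 86. 420.]
-121 6 tab top px in crop [ 88. 407.]
-121 -6 tab top px in crop [ 97. 414.]
board [639.418 251.484   1.509]
[[0.5, 4.2], [3.0, -115.0], [-0.4, -96.8], [-0.2, 23.9], [0.5, 3.9], [-104.3, -73.0], [-82.7, -54.4], [23.9, 10.0]]
board [494.287   8.362  -1.688]
[[170.0, -2.0], [155.1, 0.5], [-22.3, 0.4], [-4.5, -0.3], [144.1, -110.9], [129.2, -112.1], [-16.4, 10.0], [-0.9, 0.4]]
jar [802.  44. 110.] tub [757. 238.  45.] hamhead [ 472. -319.   25.]
```

```bash
cat >> h.py <<'E'
import pickle,os
PR=np.array([620.142,-193.17,-1.741])
def load():
    return pickle.load(open("cmd.pkl","rb")) if os.path.exists("cmd.pkl") else (np.array([225.23,-609.745,231.313]),R.from_euler("xyz",[np.pi,0,.3538]))
def upd(row): # shift cm, rotvec deg of the last row sent
    p,q=load();p=p+q.apply(np.array(row[:3])*10);q=q*R.from_rotvec(np.radians(row[3:]));pickle.dump((p,q),open("cmd.pkl","wb"))
def inc(p1,q1):
    p,q=load();return np.r_[q.inv().apply(p1-p)/10,np.degrees((q.inv()*q1).as_rotvec())].round(2).tolist()
def ori(tilt,dyaw=0): # tool y along press +y, body leaning to press -x by tilt deg
    y=PR[2]+np.pi/2+dyaw;Y=np.array([np.cos(y),np.sin(y),0]);Z=np.array([0,0,-1.]);X=np.cross(Y,Z)
    return R.from_matrix(np.c_[X,Y,Z])*R.from_rotvec([0,-np.radians(tilt),0])
def tcp(P,tilt=0): return inc(tw(PR,P),ori(tilt))
E
python3 - <<'E'
from h import *
for k,P in dict(above=(-114,-137,125)).items(): print(k,tcp(P))
b=[(n,(x,y,12),np.array(q,float)) for n,l in(("top",[(166,189),(173,249),(261,237),(254,176)]),("side",[(171,321),(234,354),(302,284),(240,253)])) for (x,y),q in zip([(140,-100),(140,100),(-140,100),(-140,-100)],l)]
pb,rb=fit(b,[550,200,1.7]);print("board",pb.round(3));print(rb.tolist())
E
```

```text
above [45.32, -42.12, 10.63, 0.0, 0.0, -59.98]
board [489.861 243.443   1.743]
[[0.6, -0.7], [-1.4, 1.6], [0.5, -0.5], [-0.4, -0.9], [-4.0, 0.5], [-0.0, 5.4], [1.6, -6.8], [2.1, -2.5]]
```

Call:
jog_arm(increments=[0, 45.3, -42.1, 0, 0, 0, -60, 0, 45.3, -42.1, 0, 0, 0, -60, 0, 45.3, -42.1, 0, 0, 0, -60, 0, 45.3, -42.1, 0, 0, 0, -60, 0, 45.3, -42.1, 0, 0, 0, -60, 0, 45.3, -42.1, 0, 0, 0, -60, 0, 45.3, -42.1, 0, 0, 0, -60, 0, 45.3, -42.1, 0, 0, 0, -60, 0, 45.3, -42.1, 0, 0, 0, -60, 0, 45.3, -42.1, 0, 0, 0, -60, 0, 45.3, -42.1, 0, 0, 0, -60, 0, 45.3, -42.1, 0, 0, 0, -60, 0, 45.3, -42.1, 0, 0, 0, -60, 0, 45.3, -42.1, 0, 0, 0, -60, 0, 45.3, -42.1, 0, 0, 0, -60, 0, 45.3, -42.1, 4, 0, 0, -60, 0, 45.3, -42.1, 8, 0, 0, -60, 0, 45.3, -42.1, 10.6, 0, 0, -60, 0, 45.3, -42.1, 10.6, 0, 0, -60, 0, 45.3, -42.1, 10.6, 0, 0, -60])

```text
clock: 2.1
eef_pos: [503.9, -59.3, 125.6]
tool_rot: [-3.141, 0.001, 1.399]
force: [0.2, -0.1, -0.0]
width: -0.0
gripper_force: 0.0
```

```bash
python3 - <<'E'
from h import *
upd([45.3,-42.1,10.6,0,0,-60])
for a in(.65,.35,.05,-.25,-.5,-.58): print(a,tcp((-114,-85-65*np.cos(a),58+65*np.sin(a))))
E
```

```text
0.65 [0.03, 0.03, 2.8, 0.0, 0.0, 0.02]
0.35 [0.03, -0.9, 4.5, 0.0, 0.0, 0.02]
0.05 [0.03, -1.28, 6.41, 0.0, 0.0, 0.02]
-0.25 [0.03, -1.09, 8.34, 0.0, 0.0, 0.02]
-0.5 [0.03, -0.5, 9.85, 0.0, 0.0, 0.02]
-0.58 [0.03, -0.23, 10.29, 0.0, 0.0, 0.02]
```

Call:
jog_arm(increments=[0, 0, 0, 1.4, 0, 0, 0, 0, 0, 0, 2.6, 0, 0, 0, 0, 0, -0.4, 3.4, 0, 0, 0, 0, 0, -0.8, 4.3, 0, 0, 0, 0, 0, -1.1, 5.3, 0, 0, 0, 0, 0, -1.3, 6.4, 0, 0, 0, 0, 0, -1.2, 7.4, 0, 0, 0, 0, 0, -1.1, 8.3, 0, 0, 0, 0, 0, -0.8, 9.2, 0, 0, 0, 0, 0, -0.5, 9.8, 0, 0, 0, 0, 0, -0.4, 10.0, 0, 0, 0, 0, 0, -0.4, 10.0, 0, 0, 0, 0, 0, -0.4, 10.0, 0, 0, 0])

```text
clock: 3.4
eef_pos: [501.1, -57.3, 25.5]
tool_rot: [3.14, -0.0, 1.401]
force: [-0.8, 0.3, -0.3]
width: -0.3
gripper_force: 0.0
```

```bash
python3 - <<'E'
from h import *
import cv2
upd([0,-.4,10,0,0,0])
im=ctrl.get_image("side")[:,:,::-1]
cv2.imwrite("pics/c.png",cv2.resize(im[90:240,230:430],(800,600),interpolation=cv2.INTER_CUBIC))
q=load();print(ctrl.read_state()["force"])
E
```

```text
[-0.46532292  0.42879692  1.43055432]
```

View pics/c.png

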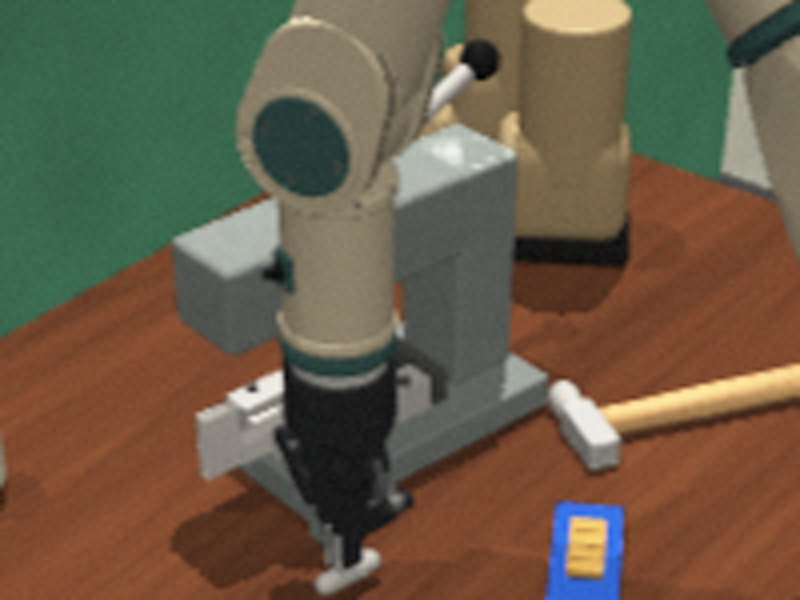

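Side crop: the pedal bar is down under the fingertips at (345,570). Next I retreat and move to the tab pre-grasp.

```bash
python3 - <<'E'
from h import *
s2=np.sqrt(.5)
for P,t in(((-114,-140,130),0),((-220,-140,170),45),((-105.6-120*s2,0,50.6+120*s2),45)): print(tcp(P,t))
E
```

```text
[0.03, 0.11, -10.47, 0.0, 0.0, 0.02]
[10.63, 0.11, -14.47, 0.01, -45.0, 0.02]
[7.67, 14.11, -11.01, 0.01, -45.0, 0.02]
```

Call:
jog_arm(increments=[0, 0, 0, -2, 0, 0, 0, 0, 0, 0, -6, 0, 0, 0, 0, 0, 0, -10.5, 0, 0, 0, 3, 3, 0, -12, 0, -8, 0, 4.5, 6, 0, -13, 0, -16, 0, 4.5, 9, 0, -14.5, 0, -24, 0, 4.5, 10.6, 0, -14.5, 0, -32, 0, 4.5, 10.6, 0.1, -14.5, 0, -40, 0, 4.5, 10.6, 0.1, -14.5, 0, -45, 0, 4.5, 10, 4, -14, 0, -45, 0, 4.5, 9, 8, -13, 0, -45, 0, 4.5, 8.3, 11, -12, 0, -45, 0, 4.5, 7.7, 14.1, -11, 0, -45, 0, 4.5, 7.7, 14.1, -11, 0, -45, 0, 4.5, 7.7, 14.1, -11, 0, -45, 0, 4.5, 7.7, 14.1, -11, 0, -45, 0])

```text
clock: 5.05
eef_pos: [651.7, -4.1, 135.4]
tool_rot: [-3.141, 0.784, 1.403]
force: [-0.3, 0.5, -0.8]
width: 45.1
gripper_force: 0.0
```

```bash
python3 - <<'E'
from h import *
import cv2
upd([7.7,14.1,-11,0,-45,0])
p,q=load();print(p,q.as_euler("xyz"))
a=ctrl.get_image("side")[90:240,250:390,::-1];b=ctrl.get_image("top")[120:220,260:400,::-1]
print([((proj("side",tw(PR,P))-[250,90])*3).round() for P in((-131,6,86),(-131,-6,86),(-99,-6,86),(-131,-6,30))])
cv2.imwrite("pics/d.png",cv2.resize(np.vstack([a,b[:50]*0+b[:50],b[50:]]),None,fx=3,fy=2.4,interpolation=cv2.INTER_CUBIC))
E
```

```text
[652.35230818  -5.13005637 135.313     ] [3.14159265 0.78539816 1.40099755]
[array([ 87., 309.]), array([ 95., 315.]), array([121., 302.]), array([ 98., 360.])]
```

View pics/d.png

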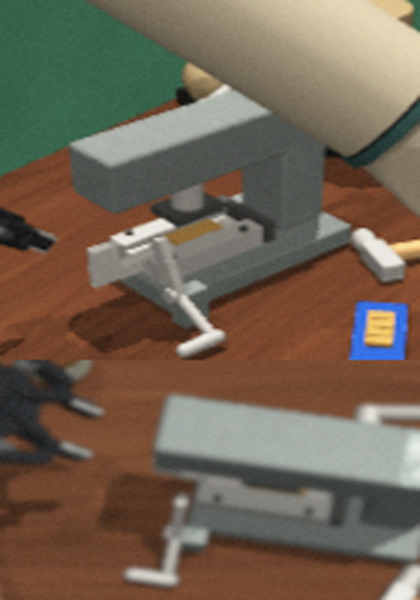

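The side crop shows the keeper up and the tab's outer top corner at (88,247), where I predicted (87,247). The fingers are clear to the left, so I advance along the tool axis.

Call:
jog_arm(increments=[4.5, 0, 0, 2, 0, 0, 0, 4.5, 0, 0, 4.5, 0, 0, 0, 4.5, 0, 0, 7, 0, 0, 0, 4.5, 0, 0, 9, 0, 0, 0, 4.0, 0, 0, 10.5, 0, 0, 0, 3.5, 0, 0, 11.5, 0, 0, 0, 3.0, 0, 0, 12, 0, 0, 0, 2.6, 0, 0, 12, 0, 0, 0, 2.6, 0, 0, 12, 0, 0, 0])

```text
clock: 6.05
eef_pos: [638.6, -87.9, 50.8]
tool_rot: [3.14, 0.784, 1.401]
force: [-0.4, -0.1, 0.4]
width: 25.9
gripper_force: 0.0
```

```bash
python3 - <<'E'
from h import *
import cv2
upd([0,0,12,0,0,0])
s=ctrl.read_state();print(s["force"],s["qpos"].round(2),s["eef_pos"],load()[0])
a=ctrl.get_image("side")[130:220,250:350,::-1];b=ctrl.get_image("top")[130:220,270:370,::-1]
cv2.imwrite("pics/e.png",cv2.resize(np.hstack([a,b]),None,fx=4,fy=4,interpolation=cv2.INTER_CUBIC))
E
```

```text
[-0.39624879 -0.06788629  0.35810014] [-0.35  1.05  0.15  1.51  0.67  1.06 -0.9 ] [638.63371252 -87.87492416  50.81214424] [638.01353844 -88.76258403  50.46018626]
```

View pics/e.png

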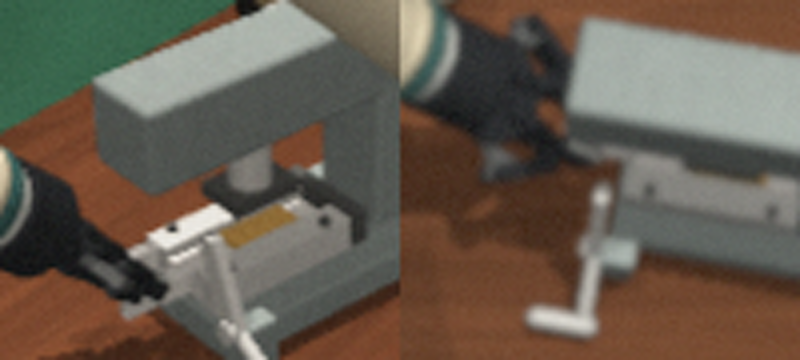

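The fingers straddle the tab, at about (140,285) in the side half. I'll close in small steps and watch the force.

Call:
jog_arm(increments=[2.2, 0, 0, 0, 0, 0, 0, 1.8, 0, 0, 0, 0, 0, 0, 1.7, 0, 0, 0, 0, 0, 0, 1.7, 0, 0, 0, 0, 0, 0])

```text
clock: 6.55
eef_pos: [638.1, -88.7, 50.5]
tool_rot: [3.141, 0.785, 1.401]
force: [-0.8, 0.4, 0.5]
width: 16.9
gripper_force: 0.0
```

Call:
jog_arm(increments=[1.5, 0, 0, 0, 0, 0, 0, 1.5, 0, 0, 0, 0, 0, 0])

```text
clock: 6.75
eef_pos: [638.0, -88.8, 50.5]
tool_rot: [3.142, 0.785, 1.401]
force: [-0.0, 0.0, 0.7]
width: 14.8
gripper_force: 0.0
```

Call:
jog_arm(increments=[1.35, 0, 0, 0, 0, 0, 0, 1.35, 0, 0, 0, 0, 0, 0])

```text
clock: 6.95
eef_pos: [638.0, -88.8, 50.5]
tool_rot: [3.142, 0.785, 1.401]
force: [-0.6, -0.6, 0.3]
width: 13.3
gripper_force: 0.0
```

Call:
jog_arm(increments=[1.2, 0, 0, 0, 0, 0, 0, 1.1, 0, 0, 0, 0, 0, 0])

```text
clock: 7.15
eef_pos: [638.1, -88.8, 50.5]
tool_rot: [3.141, 0.785, 1.401]
force: [-1.1, -0.1, 0.7]
width: 12.0
gripper_force: 29.9
```

Call:
jog_arm(increments=[0.8, 0, 0, 0, 0, 0, 0, 0.8, 0.18, 0, -0.18, 0, 0, 0, 0.8, 0.4, 0, -0.4, 0, 0, 0, 0.8, 0.7, 0, -0.7, 0, 0, 0, 0.8, 1.06, 0, -1.06, 0, 0, 0])

```text
clock: 7.65
eef_pos: [640.4, -74.0, 50.5]
tool_rot: [-3.141, 0.786, 1.401]
force: [0.2, -1.9, 0.5]
width: 11.4
gripper_force: 58.4
```

Call:
jog_arm(increments=[0.8, 0.4, 0, -0.4, 0, 0, 0, 0.8, 0.8, 0, -0.8, 0, 0, 0, 0.8, 1.2, 0, -1.2, 0, 0, 0, 0.8, 1.6, 0, -1.6, 0, 0, 0, 0.8, 2.0, 0, -2.0, 0, 0, 0])

```text
clock: 8.15
eef_pos: [645.4, -45.6, 50.5]
tool_rot: [-3.142, 0.786, 1.401]
force: [0.6, -1.3, 0.3]
width: 11.5
gripper_force: 58.4
```

Call:
jog_arm(increments=[0.8, 0.5, 0, -0.5, 0, 0, 0, 0.8, 1.0, 0, -1.0, 0, 0, 0, 0.8, 1.5, 0, -1.5, 0, 0, 0, 0.8, 2.0, 0, -2.0, 0, 0, 0, 0.8, 2.5, 0, -2.5, 0, 0, 0, 0.8, 3, 0, -3, 0, 0, 0, 0.8, 3, 0, -3, 0, 0, 0])

```text
clock: 8.85
eef_pos: [652.9, -2.1, 50.2]
tool_rot: [3.141, 0.784, 1.403]
force: [-0.5, 3.1, 3.3]
width: 11.2
gripper_force: 59.2
```

Call:
jog_arm(increments=[0.8, 0.5, 0, -0.5, 0, 0, 0, 0.8, 1.0, 0, -1.0, 0, 0, 0, 0.8, 1.5, 0, -1.5, 0, 0, 0, 0.8, 2.0, 0, -2.0, 0, 0, 0, 0.8, 2.5, 0, -2.5, 0, 0, 0, 0.8, 3, 0, -3, 0, 0, 0, 0.8, 3.5, 0, -3.5, 0, 0, 0, 0.8, 4.4, 0, -4.4, 0, 0, 0, 0.8, 4.4, 0, -4.4, 0, 0, 0, 0.8, 4.4, 0, -4.4, 0, 0, 0])

```text
clock: 9.85
eef_pos: [663.0, 58.4, 49.8]
tool_rot: [-3.141, 0.784, 1.403]
force: [-0.0, -0.4, -1.8]
width: 11.2
gripper_force: 58.4
```

```bash
python3 - <<'E'
from h import *
import cv2
for r in(1.06,2,3,4.4): upd([r,0,-r,0,0,0])
s=ctrl.read_state();print(s["force"],s["torque"],s["eef_pos"],load()[0])
a=ctrl.get_image("side")[130:230,200:330,::-1];b=ctrl.get_image("top")[110:210,230:360,::-1]
cv2.imwrite("pics/f.png",cv2.resize(np.hstack([a,b]),None,fx=3,fy=3,interpolation=cv2.INTER_CUBIC))
E
```

```text
[-0.02368128 -0.35171234 -1.82664546] [ 1.41939641 -0.24047229 -0.04536599] [662.97190208  58.3944447   49.78654302] [663.01079368  57.03678918  50.46018626]
```

View pics/f.png

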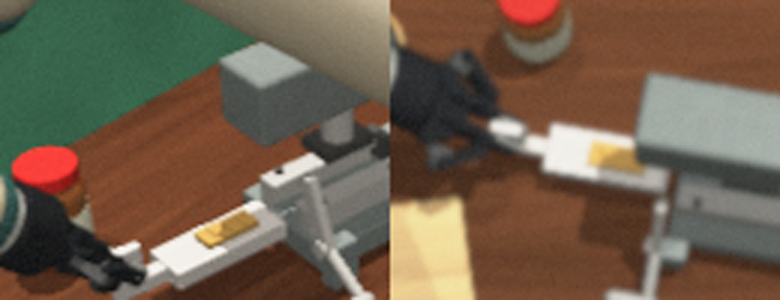

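The slide is fully out and level: its back end at (285,215) in the side half is clear of the channel mouth. I'll lift it and carry it over the board.

```bash
python3 - <<'E'
from h import *
p,q=load()
for P in((663,57,80),(667,80,80),(501.3,310,80),(501.3,310,45),(501.3,310,33)): print(inc(np.array(P),q))
E
```

```text
[-2.09, -0.0, -2.09, 0.0, 0.0, 0.0]
[-0.44, 0.01, -3.74, 0.0, 0.0, 0.0]
[13.61, -20.21, -17.79, 0.0, 0.0, 0.0]
[16.08, -20.21, -15.31, 0.0, 0.0, 0.0]
[16.93, -20.21, -14.46, 0.0, 0.0, 0.0]
```

Call:
jog_arm(increments=[0.8, -0.5, 0, -0.5, 0, 0, 0, 0.8, -1.2, 0, -1.3, 0, 0, 0, 0.8, -1.5, 0, -2.5, 0, 0, 0, 0.8, -0.9, 0, -3.3, 0, 0, 0, 0.8, -0.4, -0.3, -3.9, 0, 0, 0, 0.8, 0.3, -1.2, -4.6, 0, 0, 0, 0.8, 1.3, -2.6, -5.6, 0, 0, 0, 0.8, 2.5, -4.3, -6.8, 0, 0, 0, 0.8, 3.8, -6.2, -8.1, 0, 0, 0, 0.8, 5.1, -8.1, -9.4, 0, 0, 0, 0.8, 6.4, -10, -10.7, 0, 0, 0, 0.8, 7.7, -11.8, -11.9, 0, 0, 0, 0.8, 9, -13.6, -13.2, 0, 0, 0, 0.8, 10.2, -15.3, -14.4, 0, 0, 0, 0.8, 11.3, -16.9, -15.5, 0, 0, 0, 0.8, 12.3, -18.3, -16.5, 0, 0, 0, 0.8, 13, -19.4, -17.2, 0, 0, 0, 0.8, 13.6, -20.2, -17.8, 0, 0, 0, 0.8, 13.6, -20.2, -17.8, 0, 0, 0, 0.8, 13.6, -20.2, -17.8, 0, 0, 0])

```text
clock: 11.95
eef_pos: [502.1, 309.2, 80.4]
tool_rot: [3.14, 0.786, 1.399]
force: [-0.1, -0.4, -2.1]
width: 11.1
gripper_force: 58.5
```

```bash
python3 - <<'E'
from h import *
import cv2
upd([13.6,-20.2,-17.8,0,0,0])
s=ctrl.read_state();print(s["force"],s["torque"],s["eef_pos"],load()[0])
a=ctrl.get_image("side")[220:380,100:330,::-1];b=ctrl.get_image("top")[130:290,100:290,::-1]
cv2.imwrite("pics/g.png",cv2.resize(np.hstack([a,b]),(798,304),interpolation=cv2.INTER_CUBIC))
E
```

```text
[-0.06098455 -0.38415557 -2.10188122] [ 1.33748806e+00 -2.28846180e-01 -3.14477157e-04] [502.1453376  309.18023976  80.37557077] [501.4355788  310.01000899  80.15867107]
```

View pics/g.png

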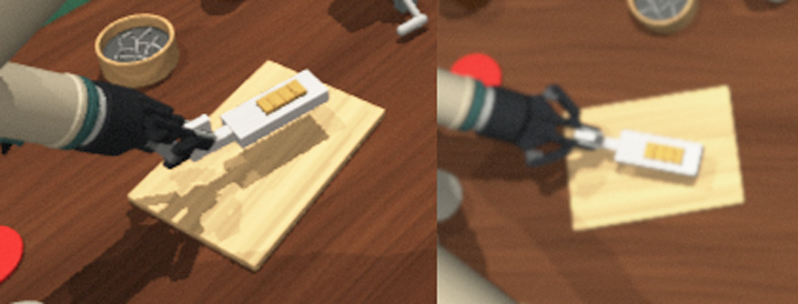

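The slide hangs level over the board, with its tab at (590,137) and its back at (700,165) in the top half. I'll lower it gently.

Call:
jog_arm(increments=[0.8, 0.4, 0, 0.4, 0, 0, 0, 0.8, 0.9, 0, 0.9, 0, 0, 0, 0.8, 1.4, 0, 1.4, 0, 0, 0, 0.8, 1.9, 0, 1.9, 0, 0, 0, 0.8, 2.3, 0, 2.3, 0, 0, 0, 0.8, 2.6, 0, 2.6, 0, 0, 0, 0.8, 2.8, 0, 2.8, 0, 0, 0, 0.8, 2.9, 0, 2.9, 0, 0, 0, 0.8, 2.95, 0, 2.95, 0, 0, 0, 0.8, 2.95, 0, 2.95, 0, 0, 0])

```text
clock: 13.05
eef_pos: [501.5, 310.1, 38.6]
tool_rot: [3.141, 0.785, 1.401]
force: [-0.0, -1.1, -3.2]
width: 11.2
gripper_force: 58.5
```

Call:
jog_arm(increments=[0.8, 0.07, 0, 0.07, 0, 0, 0, 0.8, 0.14, 0, 0.14, 0, 0, 0, 0.8, 0.21, 0, 0.21, 0, 0, 0, 0.8, 0.28, 0, 0.28, 0, 0, 0, 0.8, 0.28, 0, 0.28, 0, 0, 0])

```text
clock: 13.55
eef_pos: [501.4, 310.0, 34.3]
tool_rot: [-3.141, 0.786, 1.401]
force: [-0.6, -0.3, -3.1]
width: 11.3
gripper_force: 58.5
```

Call:
jog_arm(increments=[0.8, 0.05, 0, 0.05, 0, 0, 0, 0.8, 0.1, 0, 0.1, 0, 0, 0, 0.8, 0.1, 0, 0.1, 0, 0, 0])

```text
clock: 13.85
eef_pos: [501.5, 309.9, 33.0]
tool_rot: [3.142, 0.786, 1.401]
force: [-0.7, 0.5, -2.3]
width: 11.3
gripper_force: 58.5
```

Call:
jog_arm(increments=[0.8, 0.04, 0, 0.04, 0, 0, 0, 0.8, 0.07, 0, 0.07, 0, 0, 0, 0.8, 0.07, 0, 0.07, 0, 0, 0])

```text
clock: 14.15
eef_pos: [501.5, 310.0, 32.6]
tool_rot: [3.141, 0.786, 1.401]
force: [-0.2, 0.9, 0.1]
width: 11.3
gripper_force: 58.9
```

Call:
jog_arm(increments=[1.3, 0, 0, 0, 0, 0, 0, 1.6, 0, 0, 0, 0, 0, 0, 2.2, 0, 0, 0, 0, 0, 0, 3, 0, 0, 0, 0, 0, 0, 4, 0, 0, 0, 0, 0, 0, 4, 0, 0, 0, 0, 0, 0, 4, 0, 0, -1, 0, 0, 0, 4, 0, 0, -3, 0, 0, 0, 4, 0, 0, -6, 0, 0, 0, 4, 0, 0, -9, 0, 0, 0, 4, 0, 0, -12, 0, 0, 0, 4, 0, 0, -12, 0, 0, 0, 4, 0, 0, -12, 0, 0, 0])

```text
clock: 15.45
eef_pos: [515.7, 394.2, 117.1]
tool_rot: [3.141, 0.784, 1.401]
force: [-0.2, -0.9, 0.4]
width: 39.5
gripper_force: 0.0
```

```bash
python3 - <<'E'
from h import *
import cv2
s=ctrl.read_state();print(s["force"],s["eef_pos"])
a=ctrl.get_image("side")[120:380,100:400,::-1];b=ctrl.get_image("top")[90:350,100:400,::-1]
cv2.imwrite("pics/h.png",cv2.resize(np.hstack([a,b]),(800,347),interpolation=cv2.INTER_CUBIC))
E
```

```text
[-0.19025152 -0.90225199  0.39890514] [515.69409931 394.18435558 117.11436036]
```

View pics/h.png

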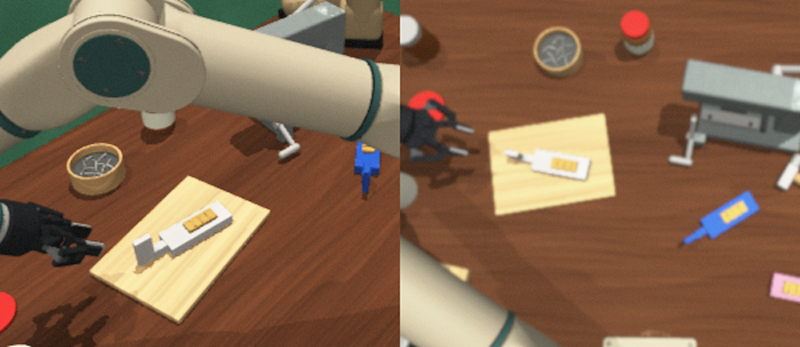

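The slide lies flat on the board with the die up and both ends well inside the edges: tab at (515,155), back at (588,168) in the top half. The keeper is still up and the fingers are clear.

```bash
python3 -c "
from cell import ctrl
print(ctrl.finish_job())"
```

```text
the job is handed in; nothing more can be done
None
```

The job is handed in, though no verdict came back: the slide lies flat on the board, die up and wholly inside its edges, with the keeper still up and the jar, tub and hammer not touched; it took about 15.5 s of the 64 s allowed.

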